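Clear the bobbin and re-arm the cord winder's stop switch

TASK

The orange line of the cord winder has stopped. First move the orange bobbin that blocks its switch out of the way and stand it upright in the tray of its own colour; then push the orange roller arm sideways, gently, until it clicks over and stays there by itself when let go. Do not ram it against its inner stop (keep below 20 N), and leave the blue switch, the blue bobbin, the mug and the awl alone.

Things in the scene. Friction and masses are not known exactly. Their poses are not given: they have to be found in the camera images.
- orange_switch: Cord-break stop switch of the orange line, fixed to the table. Origin: centre of its underside, straight below the arm's pivot. Grey post on a 110 mm square plate, topped by a grey drum (96 mm across, 85 to 120 mm above the table). On the drum a flat steel arm (18 mm wide, 122 to 130 mm above the table) turns about the vertical axis through the origin; at rest it points along the switch's own -x.
- orange_arm (a joint): Angle of the orange arm, rad: 0 at rest, growing as the roller swings towards the switch's +y (clockwise from above). A spring returns it to 0 (2 N at the roller at rest, 4 N at 1 rad). Somewhere from 0.3 to 1.2 rad, different each time and hidden inside, a latch clicks over: the push rises to 4 to 8 N in all, drops to about 0 to 2 N, and from then on the arm stays near there (above 0.35 rad) when let go.
- orange_roller_mid (a point): Middle of the orange roller, an upright, freely turning cylinder 28 mm across and 50 mm tall (68 to 118 mm above the table) under the arm's end, 120 mm from the pivot axis. Its frame turns with the arm.
- orange_pivot (a point): Point on the arm's pivot axis, 93 mm above the table. The inner stop: about 10 mm of roller travel past the click the push begins to stiffen, by about 1 to 2 N per mm. A push of 11 to 12 N is thus only reached after the latch has clicked; 20 N harms the switch. Let go before the click, the arm swings back to 0.
- blue_switch: The same switch for the blue cord line, with a blue roller; a bystander. Origin and axes as for the orange one.
- blue_arm (a joint): Angle of the blue switch's arm, rad, 0 at rest. Leave it alone.
- orange_bobbin: Loose upright bobbin of straw cord, 0.25 to 0.5 kg, that stands in the way of the orange roller's swing. Orange end discs 70 mm across; the upper one ends 90 mm above the underside, and above it stands an orange grip stub, 26 mm across and 42 mm tall (90 to 132 mm above the underside). Origin: centre of its underside; z up.
- orange_tray: Orange square open tray fixed to the table, 110 x 110 mm outside, walls 5 mm thick and 20 mm high, floor 5 mm thick. Origin: centre of its underside.
- blue_tray: The same tray in blue, holding the blue bobbin.
- blue_bobbin: The same bobbin in blue, standing in the blue tray. A bystander.
- mug: White mug, 74 mm across without its handle, 80 mm tall. Origin: centre of its underside. A bystander.
- awl: Basket maker's awl lying on the table, 165 mm long, with a wooden handle, highest point 28 mm. Origin near its middle. A bystander.
Things that resemble listed ones, but are neither listed nor needed, are in the scene too. Leave any red or turquoise look-alike of the orange_bobbin alone.

How it is judged:
By the outcome, as a careful person would: the job done as asked, in the order asked, and still so for the second after the job is handed in, with the robot touching nothing.
It also fails if it takes over 72 s, if anything falls off the work surface, if the arm or the gripper's body presses on something with over 40 N, if the wrist force passes 120 N, or if a joint passes its speed limit or range.

ROBOT

A 6-joint arm with a two-finger parallel gripper is mounted at the origin on the work surface. World frame = base frame: x ahead of the robot, y to its left, z up, the work surface at z = 0. Lengths are in m, angles in rad, forces in N, time in s.
With the tool pointing down it reaches from about 0.275 to 0.725 m from the base axis. Payload 15.9 kg.
Tool frame: the origin (TCP) lies at the very end of the fingers, on their centre line; the grasp point (between the pads) lies 19 mm behind it (bot.grip_depth is the distance from the TCP to the grasp point, in m); z points along the fingers, y is the line along which they close (so a half turn about z gives the same grasp; the last joint's range is limited). The gripper opens to 85 mm and grips with 20 to 120 N. Pads are 22 mm wide; open, the fingers measure 114 mm over their backs; the gripper's body (76 mm by 85 mm) begins 54 mm behind the grasp point. The pads swing forward as they close: fully open they stand 13 mm farther back than shut.
Start: joints at [1.238, 0.213, -0.034, 1.323, 0, 1.571], TCP at [0.163, 0.473, 0.231] pointing down, gripper open.
Joint ranges: [-2.98, 2.98], [-0.74, 1.72], [-1.14, 1.35], [-2.1, 2.04], [-1.57, 1.44], [-3.14, 3.14]. Speed limits (rad/s): [1.89, 1.89, 2.39, 2.57, 3.14, 3.14].

INTERFACE

Orientations are given as a unit quaternion [w, x, y, z].
In Python, from station import bot gives the robot as it stands.
- The arm moves only by the shell command python3 -m jog 'ROWS' [OPENING] [FORCE]. ROWS is JSON, one flat list of numbers, 4 for each row, row after row: the shift along the tool's x, y, z in units of 30 mm (1.0 is 30 mm), then the turn about the tool's z in units of 5 degrees (1.0 is 5 degrees). In form: [dx, dy, dz, roll, dx, dy, dz, roll, ...]. A call has 1 to 20 rows; each row is the pose to reach, as a shift and turn from the pose commanded when the call began, along the tool's axes at that moment; what a row does not reach only later rows make up. A row lasts 1/12 s, in which the tool goes at most 41.7 mm and 7.16 degrees, less where a joint would pass 70% of its speed; a pose out of reach is approached as far as the arm can. A call with a gripper value outside its range is refused whole. OPENING is the finger opening in mm, from 0 to 85.4, set as the call begins (- or left out, the last holds). The fingers move at their own pace and stop on an object; FORCE is the grip in N (left out, the last holds). Time passes only in rows, so rows that repeat a pose let the fingers close. It gives the time, the measured TCP pose, the force, the opening and the grip force at its end, in the units of the state.
- bot.get_obs(): the state, without advancing time (a new reading comes with each control period).
- bot.camera(name): name is "side" or "top" or "wrist"; returns (picture, depth): 480x640x3 uint8, blue, green, red; 480x640 float32, m along the optical axis (not along the pixel's ray), 0 where there is no reading.
- bot.camera_model(name): a dict with "vfov" (degrees; the focal length in pixels is half the picture's height over the tangent of half this angle, whatever the lens; pixels are square), "cx", "cy" (the principal point, pixels), "k1" (the pictures are not rectified: a ray, as slopes to the right and down, at radius r is drawn at 1 + k1 r^2 times it, then the intrinsics apply), "xyz" and "orientation" of the camera in the world. Camera axes: x right, y down, z forward; pixel columns grow to the right and rows downward; lengths in m; the calibration is good to about 2 mm. A picture is of the moment at which its call begins: read the wrist's pose just before it. camera_model takes no time and is no camera call; for the wrist camera it gives the pose at the moment of the call.
- bot.finish_job(): hands the job in; it is judged then, once.
The state is a dict: "time": time; "joint_pos": joint angles; "joint_velocities": joint speeds; "joint_efforts": joint torques, N m; "ee_pos": TCP position; "orientation": TCP orientation; "wrist_force": force on the tool from outside, world axes, zero at the start; "ft_torque": the same for the moment, N m; "width": finger opening in m; "finger_force": force on a finger pad.
Only numpy, scipy, OpenCV 4.12 (cv2) and the standard library are available. Lean on these libraries where they do the work, as an engineer would, in place of code of your own. Each camera call takes 0.05 s, during which the arm holds its last target. There are 200 camera calls.

## Working session

There is one attempt and no reset: what is moved stays moved. The work goes in short steps, Python scripts to look and compute and a shell command to move; the robot and the scene stay as the last step left them, time stands still between calls to the robot, and variables do not carry over. Pictures are saved under pics/ and viewed, at most 10 in all, crops included, and the job is handed in when it is done.

```bash
ls; mkdir -p pics; cat > h.py <<'E'
import numpy as np, cv2
from station import bot
from scipy.spatial.transform import Rotation as R
def rot(q): return R.from_quat([q[1],q[2],q[3],q[0]]).as_matrix()
def K(m):
    f=240/np.tan(np.radians(m['vfov'])/2); return np.array([[f,0,m['cx']],[0,f,m['cy']],[0,0,1.]])
def rays(m,uv):
    k=K(m); uv=np.atleast_2d(np.float64(uv)); d=(uv-k[:2,2])/k[0,0]; u=d.copy()
    for _ in range(20): u=d/(1+m['k1']*(u**2).sum(1,keepdims=True))
    return np.c_[u,np.ones(len(u))]@rot(m['orientation']).T
def plane(m,uv,z):
    d=rays(m,uv); c=np.array(m['xyz']); return c+d*((z-c[2])/d[:,2])[:,None]
def proj(m,P):
    p=(np.atleast_2d(P)-m['xyz'])@rot(m['orientation']); u=p[:,:2]/p[:,2:]
    u=u*(1+m['k1']*(u**2).sum(1,keepdims=True)); k=K(m); return u*k[0,0]+k[:2,2]
def shot(n,f=None):
    m=bot.camera_model(n); p,d=bot.camera(n)
    if f: cv2.imwrite(f'pics/{f}.png',p)
    return m,p,d
def cloud(m,d,mask):
    v,u=np.nonzero(mask&(d>0)); r=np.c_[u,v]
    dd=rays(m,r); return np.array(m['xyz'])+dd*d[v,u][:,None], r
E
python3 - <<'E'
from h import *
for n in('top','side'):
    m,p,d=shot(n,n+'0'); np.savez(n+'0.npz',p=p,d=d); print(n,m)
    hsv=cv2.cvtColor(p,cv2.COLOR_BGR2HSV)
    for c,lo,hi in(('orange',5,18),('blue',100,125),('turq',80,99),('red',0,4)):
        mk=((hsv[...,0]>=lo)&(hsv[...,0]<=hi)&(hsv[...,1]>130)&(hsv[...,2]>60)).astype(np.uint8)
        N,l,s,ce=cv2.connectedComponentsWithStats(mk)
        for i in range(1,N):
            if s[i,4]>60:
                P,_=cloud(m,d,l==i)
                print(c,s[i],ce[i].round(), P.min(0).round(3),P.max(0).round(3)) if len(P) else print(c,s[i])
print(bot.get_obs())
E
```

```text
pics
top {'vfov': 50.326528794849686, 'cx': 313.96824177612626, 'cy': 238.73068420245542, 'k1': -0.08345921400608375, 'xyz': array([0.37268726, 0.01515896, 1.29751128]), 'orientation': array([-0.05257416,  0.70915706, -0.70009666,  0.06478342])}
orange [     0     82    640    398 188497] [319. 287.] [-0.02  -0.851 -0.01 ] [1.022 0.849 0.367]
orange [ 573  361   67   84 3005] [612. 403.] [ 0.107 -0.75   0.144] [ 0.292 -0.582  0.241]
orange [ 13 362  26  50 520] [ 24. 388.] [0.18  0.535 0.197] [0.282 0.632 0.313]
orange [  0 405  14  18  93] [  5. 414.] [0.154 0.629 0.199] [0.188 0.66  0.209]
blue [624 181  16  62 616] [633. 213.] [ 0.673 -1.238 -0.484] [ 0.906 -0.996 -0.2  ]
blue [628 243  12  23 219] [633. 255.] [ 0.592 -1.208 -0.507] [ 0.669 -1.159 -0.457]
blue [ 436  258   48   46 1651] [461. 281.] [ 0.428 -0.436 -0.004] [ 0.543 -0.318  0.144]
blue [ 29 462  26  18 260] [ 43. 474.] [0.002 0.422 0.067] [0.141 0.633 0.515]
turq [352 277  32  29 739] [368. 291.] [ 0.419 -0.183 -0.004] [ 0.485 -0.1    0.137]
red [278 155  27  35 736] [292. 172.] [0.718 0.022 0.001] [0.785 0.086 0.139]
[... 2616 characters left out ...]
joint_pos': array([ 1.23801802e+00,  2.13317918e-01, -3.49602767e-02,  1.32348063e+00,
        3.32476474e-05,  1.57080266e+00]), 'joint_velocities': array([ 0.00022983,  0.00046499,  0.00142789,  0.00021756, -0.00053581,
        0.0013123 ]), 'joint_efforts': array([-2.34208492e-03, -6.87248611e+01,  4.87802303e+01,  1.21942774e-02,
       -5.30461000e-05, -1.79257091e-05]), 'ee_pos': array([0.16323238, 0.47230418, 0.23087447]), 'orientation': array([-9.60979411e-05,  1.65625568e-01,  9.86188592e-01, -4.71846984e-04]), 'wrist_force': array([-0.25558468,  0.54386724, -1.79806586]), 'ft_torque': array([ 0.01325062,  0.06664062, -0.01616963]), 'finger_force': 0.0, 'width': 0.08538370106212319}
```

View pics/top0.png

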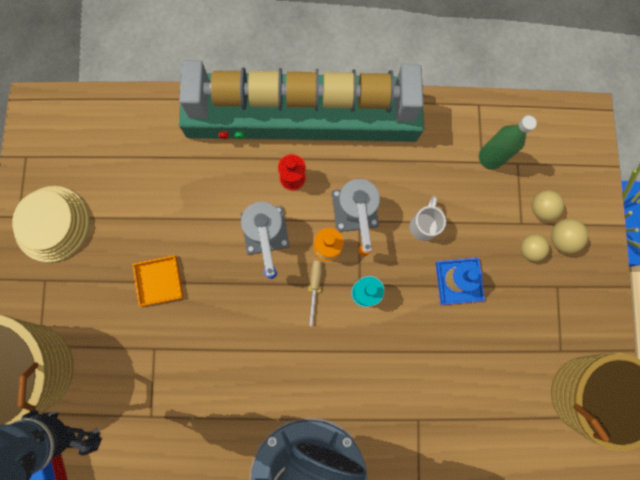

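View pics/side0.png

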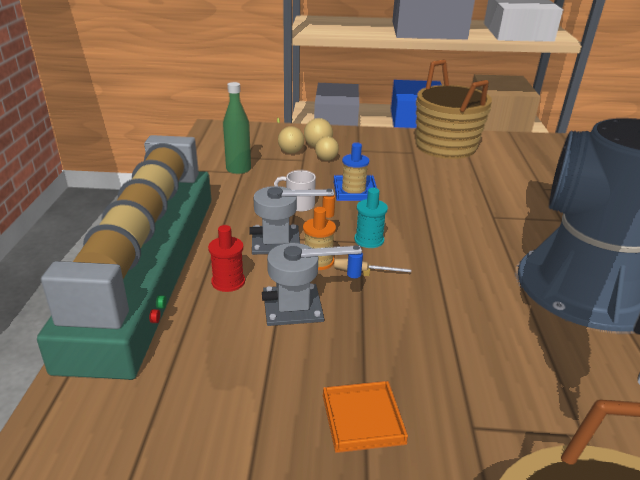

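The top picture shows these candidates: orange bobbin (329,242), red look-alike (292,172), turquoise look-alike (368,291) and blue bobbin in its tray (470,278). The orange bobbin is the one with straw cord and orange discs, seen at side (320,235). The orange switch is the right-hand one, with its drum at (359,197) and its roller at (363,250). The orange tray is at (158,281). Next I'll measure these and check the choice with a crop.

```bash
python3 - <<'E'
from h import *
T=np.load('top0.npz');m=bot.camera_model('top');p,d=T['p'],T['d']
P,uv=cloud(m,d,d>0)
hsv=cv2.cvtColor(p,cv2.COLOR_BGR2HSV)[uv[:,1],uv[:,0]].astype(int)
near=lambda u,v,r:(np.hypot(uv[:,0]-u,uv[:,1]-v)<r)
for n,u,v,r,lo,hi in(('stub',329,238,22,.125,.14),('disc',329,242,22,.082,.096),('drum_o',359,197,32,.115,.1215),('arm_o',362,220,45,.126,.134),('drum_b',262,222,32,.115,.1215),('arm_b',265,245,45,.126,.134),('redstub',292,165,20,.125,.14),('turqdisc',368,291,22,.08,.096),('mug',430,222,30,.072,.084)):
    k=near(u,v,r)&(P[:,2]>lo)&(P[:,2]<hi)
    if n in('stub','disc'): k&=(hsv[:,1]>200)
    Q=P[k]; 
    if len(Q)<5: print(n,len(Q)); continue
    print(n,len(Q),'minmaxmid',((Q.min(0)+Q.max(0))/2).round(3),(np.ptp(Q,axis=0)).round(3),'circ',(lambda c:(plane(m,c[0],Q[:,2].mean())[0].round(3),round(c[1],1)))(cv2.minEnclosingCircle(uv[k].astype(np.float32))))
    if 'arm' in n:
        c=Q[:,:2].mean(0); w=np.linalg.svd(Q[:,:2]-c)[2][0] if len(Q)<3000 else 0; t=(Q[:,:2]-c)@w; print('  axis',w,np.degrees(np.arctan2(w[1],w[0])),c+t.min()*w,c+t.max()*w)
k=near(158,281,45)&(P[:,2]>-.01)&(P[:,2]<.03)&(hsv[:,1]>210)&(hsv[:,0]<20)
bx=cv2.minAreaRect(uv[k].astype(np.float32)); print(bx,plane(m,bx[0],.02), plane(m,cv2.boxPoints(bx),.02))
# awl region: bobbin neighbours
S=cv2.imread('pics/side0.png')[150:330,200:420]; Tp=p[150:310,230:450]
cv2.imwrite('pics/crop.png',np.hstack([cv2.resize(S,(390,319)),cv2.resize(Tp,(400,319))]))
E
```

```text
stub 99 minmaxmid [ 0.568 -0.039  0.133] [0.023 0.024 0.011] circ (array([ 0.568, -0.038,  0.133]), 5.6)
disc 521 minmaxmid [ 0.568 -0.038  0.09 ] [0.068 0.067 0.012] circ (array([ 0.568, -0.038,  0.091]), 14.6)
drum_o 561 minmaxmid [ 0.67  -0.109  0.118] [0.093 0.094 0.006] circ (array([ 0.67 , -0.109,  0.12 ]), 20.0)
arm_o 490 minmaxmid [ 0.628 -0.089  0.13 ] [0.173 0.125 0.008] circ (array([ 0.622, -0.093,  0.131]), 37.9)
  axis [-0.96938408  0.24554938] 165.78569739428738 [ 0.70795863 -0.13183438] [ 0.54240664 -0.08989932]
drum_b 528 minmaxmid [0.612 0.121 0.118] [0.093 0.09  0.006] circ (array([0.611, 0.121, 0.12 ]), 20.1)
arm_b 385 minmaxmid [0.569 0.118 0.13 ] [0.172 0.076 0.008] circ (array([0.567, 0.113, 0.131]), 36.8)
  axis [-0.98502084 -0.17243532] -170.07055576128326 [0.65530683 0.12592853] [0.4836317 0.0958755]
redstub 94 minmaxmid [0.752 0.052 0.132] [0.026 0.022 0.014] circ (array([0.751, 0.052, 0.133]), 5.6)
turqdisc 561 minmaxmid [ 0.453 -0.135  0.089] [0.069 0.07  0.013] circ (array([ 0.453, -0.135,  0.091]), 14.9)
mug 179 minmaxmid [ 0.635 -0.289  0.078] [0.09  0.075 0.012] circ (array([ 0.634, -0.291,  0.079]), 17.8)
((157.36141967773438, 280.45159912109375), (44.211273193359375, 45.194557189941406), 79.50852966308594) [[0.47531656 0.38596132 0.02      ]] [[0.51868894 0.45569812 0.02      ]
 [0.54141737 0.34343555 0.02      ]
 [0.43247166 0.31745591 0.02      ]
 [0.40998972 0.42820608 0.02      ]]
```

View pics/crop.png

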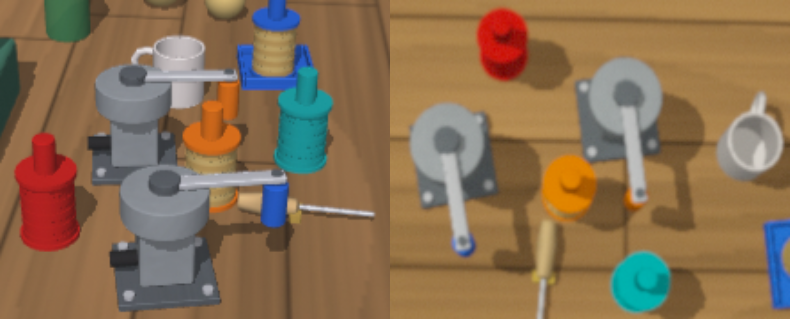

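The crop confirms it: the bobbin with straw cord and orange discs, at crop (212,150) and (568,190), stands between the two switches. The orange roller hangs under the right-hand switch's arm. Now I'll work out the first move.

```bash
cat >> h.py <<'E'
def to(x,y,z):
    o=bot.get_obs(); d=rot(o['orientation']).T@(np.array([x,y,z])-o['ee_pos'])/.03
    print('t',round(o['time'],2),'ee',o['ee_pos'].round(4),'F',o['wrist_force'].round(1),'q',o['joint_pos'].round(2),'yaxis',rot(o['orientation'])[:,1].round(3),'-> rows',d.round(2))
E
python3 - <<'E'
from h import *
to(.568,-.038,.22)
m=bot.camera_model('top'); print(plane(m,[[367,249],[359,197],[360,194]],.13))
E
```

```text
t 0.1 ee [0.1632 0.4723 0.2309] F [-0.3  0.5 -1.8] q [ 1.24  0.21 -0.03  1.32  0.    1.57] yaxis [ 0.327  0.945 -0.001] -> rows [-18.31 -11.67   0.37]
[[ 0.5462862  -0.12707807  0.13      ]
 [ 0.66986866 -0.10894958  0.13      ]
 [ 0.67719545 -0.11134875  0.13      ]]
```

```bash
python3 -m jog '[-18.3,-11.65,0.35,0,-18.3,-11.65,0.35,0,-18.3,-11.65,0.35,0,-18.3,-11.65,0.35,0,-18.3,-11.65,0.35,0,-18.3,-11.65,0.35,0,-18.3,-11.65,0.35,0,-18.3,-11.65,0.35,0,-18.3,-11.65,0.35,0,-18.3,-11.65,0.35,0,-18.3,-11.65,0.35,0,-18.3,-11.65,0.35,0,-18.3,-11.65,0.35,0,-18.3,-11.65,0.35,0,-18.3,-11.65,0.35,0,-18.3,-11.65,0.35,0,-18.3,-11.65,0.35,0,-18.3,-11.65,0.35,0,-18.3,-11.65,0.35,0,-18.3,-11.65,0.35,0]' 60 30
python3 - <<'E'
from h import *
to(.568,-.038,.098)
m,p,d=shot('wrist','w1'); print(m['xyz'])
E
```

```text
time: 1.77
ee_pos: [0.5675, -0.0363, 0.2209]
orientation: [-0.0, 0.165, 0.986, 0.0]
wrist_force: [0.4, -1.2, -0.5]
width: 0.06
finger_force: 0.0
t 1.77 ee [ 0.5675 -0.0363  0.2209] F [ 0.4 -1.2 -0.5] q [-0.06  0.36  0.14  1.35  0.    0.27] yaxis [0.326 0.945 0.   ] -> rows [-0.04 -0.05  4.1 ]
[ 0.49509389 -0.0104745   0.36401016]
```

View pics/w1.png

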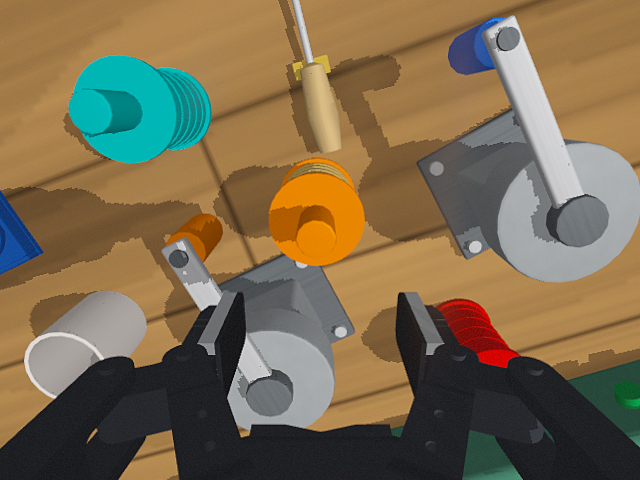

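The wrist view shows the stub top at (317,240), ahead of and between the fingers. The orange arm's end screw is at (178,258), its hub is at (270,394), and the finger space is clear. I'll check these against the top-camera values.

```bash
python3 - <<'E'
from h import *
m=bot.camera_model('wrist'); p=cv2.imread('pics/w1.png'); 
print(plane(m,[[317,240],[178,258]],.132), plane(m,[[270,394]],.14))
hs=cv2.cvtColor(p,cv2.COLOR_BGR2HSV)
e=plane(m,[[317,240]],.132)[0]; to(e[0],e[1],.098)
to(.568,-.038,.098)
E
```

```text
[[ 0.57028911 -0.0383011   0.132     ]
 [ 0.55289794 -0.12636201  0.132     ]] [[ 0.66447124 -0.105607    0.14      ]]
t 1.82 ee [ 0.5675 -0.0361  0.221 ] F [ 0.5 -0.1  0.3] q [-0.06  0.36  0.14  1.35  0.    0.27] yaxis [0.326 0.946 0.   ] -> rows [-0.11 -0.04  4.1 ]
t 1.82 ee [ 0.5675 -0.0361  0.221 ] F [ 0.5 -0.1  0.3] q [-0.06  0.36  0.14  1.35  0.    0.27] yaxis [0.326 0.946 0.   ] -> rows [-0.03 -0.05  4.1 ]
```

```bash
python3 -m jog '[-0.06,-0.05,1,0,-0.06,-0.05,2,0,-0.06,-0.05,3,0,-0.06,-0.05,3.6,0,-0.06,-0.05,4.1,0,-0.06,-0.05,4.1,0,-0.06,-0.05,4.1,0]'
python3 -m jog '[0,0,0,0,0,0,0,0,0,0,0,0,0,0,0,0,0,0,0,0,0,0,0,0,0,0,0,0,0,0,0,0]' 0 40
```

```text
time: 2.4
ee_pos: [0.5687, -0.0384, 0.098]
orientation: [-0.0, 0.165, 0.986, -0.0]
wrist_force: [0.0, -0.1, 0.7]
width: 0.0599
finger_force: 0.0
time: 3.07
ee_pos: [0.5699, -0.0393, 0.099]
orientation: [0.001, 0.166, 0.986, -0.0]
wrist_force: [-1.1, -2.1, 7.0]
width: 0.025
finger_force: 39.0
```

```bash
python3 -m jog '[0,0,-0.3,0,0,0,-0.8,0,0,0,-1.5,0,0,0,-2.5,0,0,0,-3.5,0,0,0,-4.5,0,0,0,-5.3,0,0,0,-5.7,0,0,0,-5.7,0,0,0,-5.7,0]' - 40
python3 -c "
from h import *
to(.475,.386,.27); to(.475,.386,.11)"
```

```text
time: 3.9
ee_pos: [0.5695, -0.0391, 0.2692]
orientation: [0.0, 0.166, 0.986, 0.0]
wrist_force: [-0.9, -0.2, -4.3]
width: 0.025
finger_force: 39.9
t 3.9 ee [ 0.5695 -0.0391  0.2692] F [-0.9 -0.2 -4.3] q [-0.07  0.36  0.26  1.47  0.    0.26] yaxis [0.327 0.945 0.   ] -> rows [ 7.6  12.36 -0.03]
t 3.9 ee [ 0.5695 -0.0391  0.2692] F [-0.9 -0.2 -4.3] q [-0.07  0.36  0.26  1.47  0.    0.26] yaxis [0.327 0.945 0.   ] -> rows [ 7.61 12.36  5.3 ]
```

```bash
python3 -m jog '[0.2,0.3,0,0,0.6,0.9,0,0,1.2,1.9,0,0,1.8,2.9,0,0,2.4,3.9,0,0,3.0,4.9,0,0,3.6,5.9,0,0,4.2,6.9,0,0,4.8,7.9,0,0,5.4,8.9,0,0,6.0,9.8,0,0,6.6,10.7,0,0,7.1,11.5,0,0,7.4,12.1,0,0,7.6,12.36,0,0,7.6,12.36,0,0,7.6,12.36,0,0,7.6,12.36,0,0]'
python3 - <<'E'
from h import *
to(.475,.386,.11)
m,p,d=shot('side','s1'); m,p,d=shot('wrist','w2')
E
```

```text
time: 5.4
ee_pos: [0.4749, 0.3849, 0.2684]
orientation: [-0.0, 0.166, 0.986, -0.0]
wrist_force: [-0.1, -0.9, -2.5]
width: 0.0249
finger_force: 40.0
t 5.4 ee [0.4749 0.3849 0.2684] F [-0.1 -0.9 -2.5] q [ 0.68  0.46  0.4   1.52 -0.    1.01] yaxis [ 0.327  0.945 -0.001] -> rows [0.01 0.04 5.28]
```

View pics/s1.png

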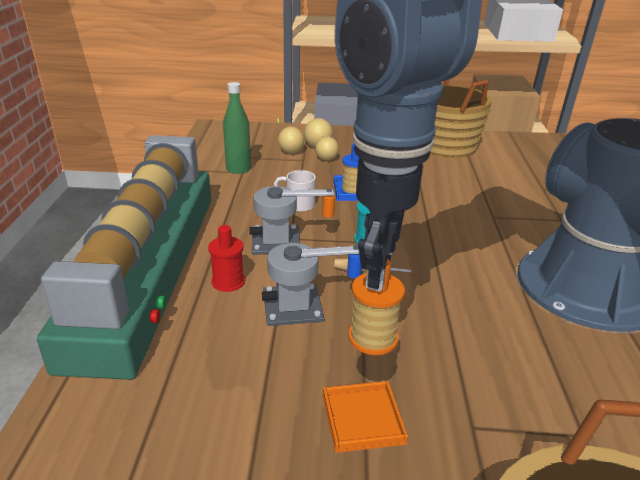

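The bobbin hangs upright at (376,310), above the tray centred at (364,415). I'll lower it.

```bash
python3 -c "
from h import *
m=bot.camera_model('side'); print(proj(m,[[.475,.385,.17],[.475,.386,.012]]))"
python3 -m jog '[0,0.02,0.4,0,0,0.04,1.2,0,0,0.04,2.2,0,0,0.04,3.2,0,0,0.04,4.2,0,0,0.04,4.8,0,0,0.04,5.1,0,0,0.04,5.25,0,0,0.04,5.33,0,0,0.04,5.39,0,0,0.04,5.42,0,0,0.04,5.42,0]'
```

```text
[[370.85559667 337.28231717]
 [363.15200531 412.9988681 ]]
time: 6.5
ee_pos: [0.4757, 0.3873, 0.107]
orientation: [0.0, 0.166, 0.986, 0.001]
wrist_force: [-0.1, 0.2, -3.3]
width: 0.025
finger_force: 39.9
```

```bash
python3 -m jog '[0,0,0.04,0,0,0,0.08,0,0,0,0.1,0,0,0,0.1,0]'
python3 -m jog '[0,0,0,0,0,0,0,0,0,0,0,0,0,0,0,0,0,0,0,0,0,0,0,0]' 60
```

```text
time: 6.83
ee_pos: [0.4756, 0.3871, 0.1041]
orientation: [0.0, 0.166, 0.986, 0.0]
wrist_force: [-1.2, -2.5, 5.8]
width: 0.0254
finger_force: 40.9
time: 7.33
ee_pos: [0.4753, 0.387, 0.1032]
orientation: [-0.0, 0.166, 0.986, -0.0]
wrist_force: [0.1, -0.6, 0.2]
width: 0.0598
finger_force: 0.0
```

```bash
python3 -m jog '[0,0,-0.5,0,0,0,-1.5,0,0,0,-2.8,0,0,0,-4,0,0,0,-4.8,0,0,0,-4.9,0]'
python3 -m jog '[-0.5,-1,0,1,-8.9,-17.1,0,2,-8.9,-17.1,0,3.2,-8.9,-17.1,0,4.4,-8.9,-17.1,0,5.6,-8.9,-17.1,0,6.8,-8.9,-17.1,0,8,-8.9,-17.1,0,9.2,-8.9,-17.1,0,10.4,-8.9,-17.1,0,11.6,-8.9,-17.1,0,12.5,-8.9,-17.1,0,12.5,-8.9,-17.1,0,12.5,-8.9,-17.1,0,12.5,-8.9,-17.1,0,12.5,-8.9,-17.1,0,12.5,-8.9,-17.1,0,12.5,-8.9,-17.1,0,12.5,-8.9,-17.1,0,12.5]' 0 30
python3 - <<'E'
from h import *
to(.561,-.185,.08)
m,p,d=shot('wrist','w3'); m,p,d=shot('top','t3')
w=cv2.imread('pics/w3.png');cv2.imwrite('pics/c3.png',np.hstack([cv2.resize(w,(400,300)),cv2.resize(p[240:330,100:220],(400,300))]))
E
```

```text
time: 7.83
ee_pos: [0.4765, 0.3879, 0.2553]
orientation: [0.002, 0.166, 0.986, 0.003]
wrist_force: [0.8, -0.0, 0.9]
width: 0.0598
finger_force: 0.0
time: 9.42
ee_pos: [0.5601, -0.1838, 0.2504]
orientation: [0.0, 0.653, 0.758, 0.0]
wrist_force: [0.1, 0.2, 0.2]
width: 0.0001
finger_force: 0.0
t 9.42 ee [ 0.5601 -0.1838  0.2504] F [0.1 0.2 0.2] q [-0.32  0.4   0.28  1.44  0.    1.1 ] yaxis [0.989 0.148 0.   ] -> rows [-0.05  0.02  5.68]
```

View pics/c3.png

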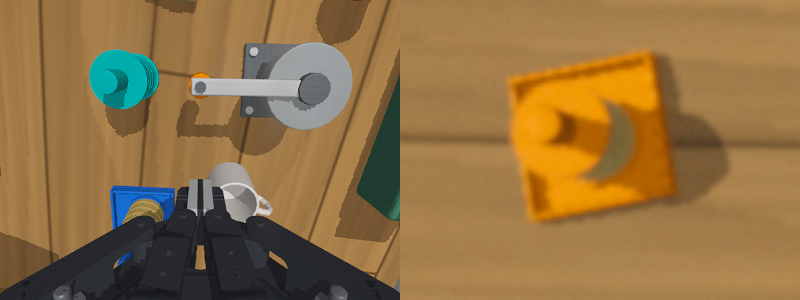

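In the left half the arm lies exactly along tool y, with its roller end at (200,87), hub at (314,87) and nothing under the fingers. In the right half the orange bobbin stands upright in the orange tray. I'll lower the closed fingers behind the roller and move up close to it.

```bash
python3 -m jog '[0,0,0.6,0,0,0,1.6,0,0,0,2.8,0,0,0,4,0,0,0,5,0,0,0,5.5,0,0,0,5.65,0,0,0,5.65,0]'
python3 -m jog '[0.2,0,0,0,0.5,0,0,0,0.8,0,0,0,0.9,0,0,0,0.9,0,0,0]'
cat > chk.py <<'E'
import sys,json,os
from h import *
o=bot.get_obs(); X=rot(o['orientation']); F=-float(o['wrist_force']@X[:,0])
mx=max(F,json.load(open('mx')) if os.path.exists('mx') else 0); json.dump(mx,open('mx','w'))
r=o['ee_pos'][:2]-[.67,-.108]; th=np.degrees(np.arctan2(.15,-.988)*0+np.arctan2(-.148,-.989)-np.arctan2(r[1],r[0]))%360
print('t',round(o['time'],2),'F',round(F,1),'Fy',round(float(o['wrist_force']@X[:,1]),1),'yaw',round(np.degrees(np.arctan2(X[1,0],X[0,0])),1),'R',round(np.hypot(*r),4),'th',round(th,1))
sys.exit(1 if F>9 or (mx>3.5 and mx-F>2.5) else 0)
E
python3 chk.py
```

```text
time: 10.18
ee_pos: [0.5595, -0.1844, 0.0801]
orientation: [-0.001, 0.653, 0.757, -0.0]
wrist_force: [-0.0, -0.2, 0.4]
width: -0.0
finger_force: 0.0
time: 10.6
ee_pos: [0.5563, -0.1573, 0.0815]
orientation: [0.0, 0.653, 0.758, 0.0]
wrist_force: [0.0, 0.6, 0.2]
width: -0.0
finger_force: 0.0
t 10.6 F -0.6 Fy 0.1 yaw 98.5 R 0.1239 th 345.1
```

```bash
s(){ python3 chk.py || exit; }
python3 -m jog '[0.1,0,0,0,0.2,0,0,0]' >/dev/null; s
python3 -m jog '[0.087,-0.017,0,0.25,0.087,-0.017,0,0.25]' >/dev/null; s
python3 -m jog '[0.087,-0.017,0,0.25,0.087,-0.017,0,0.25]' >/dev/null; s
python3 -m jog '[0.087,-0.017,0,0.25,0.087,-0.017,0,0.25]' >/dev/null; s
python3 -m jog '[0.087,-0.017,0,0.25,0.087,-0.017,0,0.25]' >/dev/null; s
python3 -m jog '[0.087,-0.017,0,0.25,0.087,-0.017,0,0.25]' >/dev/null; s
python3 -m jog '[0.087,-0.017,0,0.25,0.087,-0.017,0,0.25]' >/dev/null; s
python3 -m jog '[0.087,-0.017,0,0.25,0.087,-0.017,0,0.25]' >/dev/null; s
python3 -m jog '[0.087,-0.017,0,0.25,0.087,-0.017,0,0.25]' >/dev/null; s
python3 -m jog '[0.087,-0.017,0,0.25,0.087,-0.017,0,0.25]' >/dev/null; s
python3 -m jog '[0.087,-0.017,0,0.25,0.087,-0.017,0,0.25]' >/dev/null; s
```

```text
t 10.77 F -0.0 Fy 0.3 yaw 98.4 R 0.123 th 347.3
t 10.93 F 1.7 Fy -1.4 yaw 97.1 R 0.123 th 348.6
t 11.1 F 2.2 Fy 0.4 yaw 95.9 R 0.123 th 349.8
t 11.27 F 1.9 Fy 0.2 yaw 94.7 R 0.123 th 351.0
t 11.43 F 2.5 Fy -0.1 yaw 93.4 R 0.1229 th 352.2
t 11.6 F 2.8 Fy 0.4 yaw 92.2 R 0.1228 th 353.5
t 11.77 F 2.6 Fy -0.1 yaw 91.0 R 0.1228 th 354.7
t 11.93 F 2.3 Fy -0.2 yaw 89.7 R 0.1227 th 356.0
t 12.1 F 2.8 Fy 1.5 yaw 88.5 R 0.1227 th 357.2
t 12.27 F 2.3 Fy -0.4 yaw 87.2 R 0.1227 th 358.5
t 12.43 F 3.3 Fy 0.4 yaw 86.0 R 0.1226 th 359.7
```

```bash
s(){ python3 chk.py || exit; }
python3 -m jog '[0.087,-0.017,0,0.25,0.087,-0.017,0,0.25]' >/dev/null; s
python3 -m jog '[0.087,-0.017,0,0.25,0.087,-0.017,0,0.25]' >/dev/null; s
python3 -m jog '[0.087,-0.017,0,0.25,0.087,-0.017,0,0.25]' >/dev/null; s
python3 -m jog '[0.087,-0.017,0,0.25,0.087,-0.017,0,0.25]' >/dev/null; s
python3 -m jog '[0.087,-0.017,0,0.25,0.087,-0.017,0,0.25]' >/dev/null; s
python3 -m jog '[0.087,-0.017,0,0.25,0.087,-0.017,0,0.25]' >/dev/null; s
python3 -m jog '[0.087,-0.017,0,0.25,0.087,-0.017,0,0.25]' >/dev/null; s
python3 -m jog '[0.087,-0.017,0,0.25,0.087,-0.017,0,0.25]' >/dev/null; s
python3 -m jog '[0.087,-0.017,0,0.25,0.087,-0.017,0,0.25]' >/dev/null; s
python3 -m jog '[0.087,-0.017,0,0.25,0.087,-0.017,0,0.25]' >/dev/null; s
python3 -m jog '[0.087,-0.017,0,0.25,0.087,-0.017,0,0.25]' >/dev/null; s
python3 -m jog '[0.087,-0.017,0,0.25,0.087,-0.017,0,0.25]' >/dev/null; s
python3 -m jog '[0.087,-0.017,0,0.25,0.087,-0.017,0,0.25]' >/dev/null; s
python3 -m jog '[0.087,-0.017,0,0.25,0.087,-0.017,0,0.25]' >/dev/null; s
python3 -m jog '[0.087,-0.017,0,0.25,0.087,-0.017,0,0.25]' >/dev/null; s
python3 -m jog '[0.087,-0.017,0,0.25,0.087,-0.017,0,0.25]' >/dev/null; s
python3 -m jog '[0.087,-0.017,0,0.25,0.087,-0.017,0,0.25]' >/dev/null; s
python3 -m jog '[0.087,-0.017,0,0.25,0.087,-0.017,0,0.25]' >/dev/null; s
python3 -m jog '[0.087,-0.017,0,0.25,0.087,-0.017,0,0.25]' >/dev/null; s
python3 -m jog '[0.087,-0.017,0,0.25,0.087,-0.017,0,0.25]' >/dev/null; s
```

```text
t 12.6 F 2.5 Fy -0.2 yaw 84.7 R 0.1225 th 1.0
t 12.77 F 2.3 Fy 0.3 yaw 83.5 R 0.1225 th 2.2
t 12.93 F 2.6 Fy -0.3 yaw 82.2 R 0.1225 th 3.5
t 13.1 F 2.3 Fy -1.1 yaw 81.0 R 0.1223 th 4.7
t 13.27 F 2.3 Fy -0.1 yaw 79.7 R 0.1223 th 5.9
t 13.43 F 2.5 Fy 0.1 yaw 78.5 R 0.1223 th 7.2
t 13.6 F 3.7 Fy -1.0 yaw 77.2 R 0.1222 th 8.4
t 13.77 F 2.9 Fy 0.6 yaw 76.0 R 0.1221 th 9.7
t 13.93 F 1.8 Fy -0.3 yaw 74.7 R 0.1221 th 10.9
t 14.1 F 3.2 Fy -0.2 yaw 73.5 R 0.122 th 12.2
t 14.27 F 2.8 Fy -0.0 yaw 72.2 R 0.122 th 13.4
t 14.43 F 2.4 Fy 0.3 yaw 71.0 R 0.1219 th 14.7
t 14.6 F 3.3 Fy 0.7 yaw 69.7 R 0.1219 th 15.9
t 14.77 F 2.9 Fy 0.0 yaw 68.5 R 0.1218 th 17.2
t 14.93 F 2.6 Fy -0.2 yaw 67.2 R 0.1218 th 18.4
t 15.1 F 3.4 Fy 0.4 yaw 66.0 R 0.1217 th 19.7
t 15.27 F 3.4 Fy -0.5 yaw 64.7 R 0.1217 th 20.9
t 15.43 F 3.4 Fy -0.1 yaw 63.5 R 0.1216 th 22.2
t 15.6 F 3.0 Fy -0.8 yaw 62.2 R 0.1216 th 23.4
t 15.77 F 3.2 Fy -0.3 yaw 61.0 R 0.1215 th 24.7
```

```bash
rm mx; s(){ python3 chk.py || exit; }
python3 -m jog '[0.087,-0.017,0,0.25,0.087,-0.017,0,0.25]' >/dev/null; s
python3 -m jog '[0.087,-0.017,0,0.25,0.087,-0.017,0,0.25]' >/dev/null; s
python3 -m jog '[0.087,-0.017,0,0.25,0.087,-0.017,0,0.25]' >/dev/null; s
python3 -m jog '[0.087,-0.017,0,0.25,0.087,-0.017,0,0.25]' >/dev/null; s
python3 -m jog '[0.087,-0.017,0,0.25,0.087,-0.017,0,0.25]' >/dev/null; s
python3 -m jog '[0.087,-0.017,0,0.25,0.087,-0.017,0,0.25]' >/dev/null; s
python3 -m jog '[0.087,-0.017,0,0.25,0.087,-0.017,0,0.25]' >/dev/null; s
python3 -m jog '[0.087,-0.017,0,0.25,0.087,-0.017,0,0.25]' >/dev/null; s
python3 -m jog '[0.087,-0.017,0,0.25,0.087,-0.017,0,0.25]' >/dev/null; s
python3 -m jog '[0.087,-0.017,0,0.25,0.087,-0.017,0,0.25]' >/dev/null; s
python3 -m jog '[0.087,-0.017,0,0.25,0.087,-0.017,0,0.25]' >/dev/null; s
python3 -m jog '[0.087,-0.017,0,0.25,0.087,-0.017,0,0.25]' >/dev/null; s
python3 -m jog '[0.087,-0.017,0,0.25,0.087,-0.017,0,0.25]' >/dev/null; s
python3 -m jog '[0.087,-0.017,0,0.25,0.087,-0.017,0,0.25]' >/dev/null; s
python3 -m jog '[0.087,-0.017,0,0.25,0.087,-0.017,0,0.25]' >/dev/null; s
python3 -m jog '[0.087,-0.017,0,0.25,0.087,-0.017,0,0.25]' >/dev/null; s
python3 -m jog '[0.087,-0.017,0,0.25,0.087,-0.017,0,0.25]' >/dev/null; s
python3 -m jog '[0.087,-0.017,0,0.25,0.087,-0.017,0,0.25]' >/dev/null; s
python3 -m jog '[0.087,-0.017,0,0.25,0.087,-0.017,0,0.25]' >/dev/null; s
python3 -m jog '[0.087,-0.017,0,0.25,0.087,-0.017,0,0.25]' >/dev/null; s
```

```text
t 15.93 F 3.9 Fy 0.4 yaw 59.7 R 0.1214 th 26.0
t 16.1 F 2.6 Fy -0.6 yaw 58.5 R 0.1214 th 27.2
t 16.27 F 2.6 Fy -0.1 yaw 57.2 R 0.1213 th 28.5
t 16.43 F 3.5 Fy -0.2 yaw 56.0 R 0.1213 th 29.7
t 16.6 F 4.1 Fy 0.0 yaw 54.7 R 0.1212 th 31.0
t 16.77 F 5.0 Fy -0.3 yaw 53.5 R 0.1212 th 32.1
t 16.93 F 5.8 Fy 0.4 yaw 52.2 R 0.1212 th 33.4
t 17.1 F 5.4 Fy 0.1 yaw 51.0 R 0.1211 th 34.6
t 17.27 F 5.1 Fy 0.8 yaw 49.7 R 0.1211 th 35.9
t 17.43 F 5.5 Fy -0.2 yaw 48.5 R 0.1211 th 37.1
t 17.6 F 4.6 Fy -0.0 yaw 47.2 R 0.121 th 38.4
t 17.77 F 6.0 Fy 0.2 yaw 46.0 R 0.121 th 39.6
t 17.93 F 5.1 Fy 1.1 yaw 44.7 R 0.1209 th 41.0
t 18.1 F 4.0 Fy -0.2 yaw 43.5 R 0.1208 th 42.3
t 18.27 F 3.6 Fy -0.0 yaw 42.2 R 0.1207 th 43.6
t 18.43 F 4.3 Fy 0.2 yaw 41.0 R 0.1207 th 44.9
t 18.6 F 3.2 Fy -0.0 yaw 39.7 R 0.1206 th 46.2
```

```bash
sed -i 's/F>9 or .*$/F>8.5 else 0)/' chk.py; s(){ python3 chk.py || exit; }
python3 -m jog '[0.087,-0.017,0,0.25,0.087,-0.017,0,0.25]' >/dev/null; s
python3 -m jog '[0.087,-0.017,0,0.25,0.087,-0.017,0,0.25]' >/dev/null; s
python3 -m jog '[0.087,-0.017,0,0.25,0.087,-0.017,0,0.25]' >/dev/null; s
python3 -m jog '[0.087,-0.017,0,0.25,0.087,-0.017,0,0.25]' >/dev/null; s
python3 -m jog '[0.087,-0.017,0,0.25,0.087,-0.017,0,0.25]' >/dev/null; s
python3 -m jog '[0.087,-0.017,0,0.25,0.087,-0.017,0,0.25]' >/dev/null; s
python3 -m jog '[0.087,-0.017,0,0.25,0.087,-0.017,0,0.25]' >/dev/null; s
python3 -m jog '[0.087,-0.017,0,0.25,0.087,-0.017,0,0.25]' >/dev/null; s
python3 -m jog '[0.087,-0.017,0,0.25,0.087,-0.017,0,0.25]' >/dev/null; s
python3 -m jog '[0.087,-0.017,0,0.25,0.087,-0.017,0,0.25]' >/dev/null; s
```

```text
t 18.77 F 1.0 Fy 0.1 yaw 38.5 R 0.1205 th 47.4
t 18.93 F 1.6 Fy -0.5 yaw 37.2 R 0.1205 th 48.7
t 19.1 F 3.9 Fy 0.8 yaw 36.0 R 0.1205 th 49.8
t 19.27 F 4.0 Fy 0.5 yaw 34.7 R 0.1204 th 51.1
t 19.43 F 5.4 Fy 0.2 yaw 33.5 R 0.1204 th 52.3
t 19.6 F 7.9 Fy 0.3 yaw 32.2 R 0.1205 th 53.4
t 19.77 F 12.2 Fy 0.3 yaw 31.0 R 0.1205 th 54.5
```

The push peaked at about 6 N, dropped to 1 N, then stiffened to 12 N, so the latch has clicked. I'll back off, lift and check.

```bash
python3 -m jog '[-0.1,0,0,0,-0.2,0,0,0,-0.35,0,0,0,-0.6,0,0,0,-0.9,0,0,0,-1.2,0,0,0,-1.5,0,0,0,-1.5,0,0,0]'
python3 -m jog '[0,0,-0.5,0,0,0,-1.5,0,0,0,-2.8,0,0,0,-4,0,0,0,-5,0,0,0,-5.5,0,0,0,-5.5,0]'
python3 - <<'E'
from h import *
m,p,d=shot('side','s9'); mt,t,_=shot('top','t9'); cv2.imwrite('pics/c9.png',np.hstack([cv2.resize(p[150:480,150:450],(400,440)),cv2.resize(t[150:320,100:500],(400,170*440//400)) if 0 else cv2.resize(t[140:360,100:300],(400,440))]))
E
```

```text
time: 20.43
ee_pos: [0.547, -0.0449, 0.0808]
orientation: [-0.0, 0.964, 0.266, -0.0]
wrist_force: [0.8, 0.2, -0.5]
width: 0.0002
finger_force: 0.0
time: 21.02
ee_pos: [0.5501, -0.0441, 0.2496]
orientation: [0.001, 0.964, 0.267, 0.003]
wrist_force: [0.4, 0.3, -0.6]
width: 0.0
finger_force: 0.0
```

View pics/c9.png

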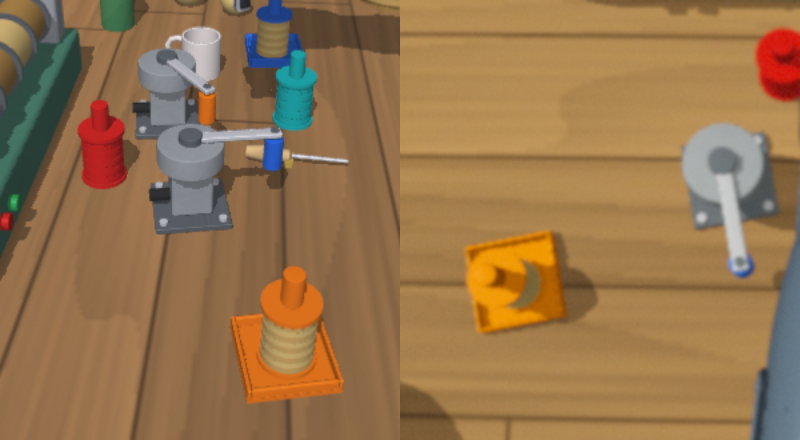

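The orange arm stays swung over on its own, with its end at crop (208,90). The orange bobbin stands upright in its tray at (290,330), and the bystanders look untouched.

```bash
python3 -c "
from station import bot
print(bot.finish_job())"
```

```text
the job is handed in; nothing more can be done
None
```

The job is handed in at about 21 s: the orange bobbin stands upright in the orange tray, and the orange arm clicked over and stayed put when let go, with the push reading at most 12.2 N.

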